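Stamp two sides of the toothpick carton and hold it up

ROBOT

A 7-joint arm with a two-finger parallel gripper is mounted at the origin on a cart in front of the work surface, level with it; the furniture and walls round the work are solid. World frame = base frame: x ahead of the robot, y to its left, z up, the work surface at z = 0. Lengths are in m, angles in rad, forces in N, time in s.
With the tool pointing down it reaches from about 0.425 to 0.875 m from the base axis. Payload 9.9 kg.
Tool frame: the origin (TCP) lies midway between the tips of the shut fingers; the grasp point (between the pads) lies 19 mm behind it; z points along the fingers, y is the line along which they close (so a half turn about z gives the same grasp; the last joint's range is limited). The gripper opens to 85 mm and grips with 20 to 120 N. Pads are 22 mm wide; open, the fingers measure 114 mm over their backs; the gripper's body (76 mm by 85 mm) begins 54 mm behind the grasp point. The pads swing forward as they close: fully open they stand 13 mm farther back than shut.
Start: joints at [-1.355, 0.576, 0.025, 1.437, -0.015, 1.129, -0.057], TCP at [0.199, 0.645, 0.231] pointing down, gripper open.
Joint ranges: [-2.76, 2.76], [-0.34, 2.15], [-1.52, 1.57], [0.19, 2.46], [-1.09, 4.23], [0.17, 1.99], [-2.82, 2.82]. Speed limits (rad/s): [2.22, 2.22, 3.01, 3.01, 3.14, 3.14, 3.14].

INTERFACE

Orientations are given as a unit quaternion [w, x, y, z].
In Python, from plant import readout, eyes, robot gives the robot as it stands.
- The arm moves only by the tool apply_moves, never from a script. Its argument "deltas" is a list of rows, each a list of 7 numbers: the shift along the tool's x, y, z in mm, then the turn, a rotation vector about the tool's x, y, z in rad, then the gripper's target within -1 to 1 (fully open at 1, half-way at 0, shut at -1). In form: [[x, y, z, wx, wy, wz, gripper], ...]. A call has exactly 10 rows; each row is the pose to reach, as a shift and turn from the pose commanded when the call began, along the tool's axes at that moment; what a row does not reach only later rows make up. A row lasts 1/12 s, in which the tool goes at most 41.7 mm and 7.16 degrees, less where a joint would pass 70% of its speed; a pose out of reach is approached as far as the arm can. A call with a gripper value outside its range is refused whole. The fingers move at their own pace and stop on an object; "grip_force" is the grip in N (left out, the last holds). Time passes only in rows, so rows that repeat a pose let the fingers close, or fill a call up. It gives the time, the measured TCP pose, the force, the opening and the grip force at its end, in the units of the state.
- readout.observe(): the state, without advancing time (a new reading comes with each control period).
- eyes.camera(name): name is "scene" or "top" or "wrist"; returns a dict with "color" (384x512x3 uint8, red, green, blue), "depth" (384x512 float32, m along the optical axis (not along the pixel's ray), 0 where there is no reading), "mtx" (3x3 intrinsics, pixels), "k1" (the pictures are not rectified: a ray, as slopes to the right and down, at radius r is drawn at 1 + k1 r^2 times it, then the intrinsics apply), "R" (3x3) and "t" (3): a world point X has camera coordinates R X + t. Camera axes: x right, y down, z forward; pixel columns grow to the right and rows downward; lengths in m; the calibration is good to about 2 mm. A picture is of the moment at which its call begins.
- robot.finish_job(): hands the job in; it is judged then, once.
The state is a dict: "clock": time; "joints": joint angles; "qd": joint speeds; "joint_torque": joint torques, N m; "position": TCP position; "ee_rot": TCP orientation; "force": force on the tool from outside, world axes, zero at the start; "moment": the same for the moment, N m; "finger_gap": finger opening in m; "grip_force": force on a finger pad.
Only numpy, scipy, OpenCV 4.12 (cv2) and the standard library are available. Lean on these libraries where they do the work, as an engineer would, in place of code of your own. Each camera call takes 0.05 s, during which the arm holds its last target. There are 200 camera calls.

TASK

Date-mark the small upright toothpick carton on the bench stamper, keeping it upright: press the middle of one of its narrow sides squarely and gently against the sprung stamping head until the head has gone nearly all the way in, back off, give the carton a quarter turn and press the middle of one of its broad sides in the same way. Then lift it clear, about 17 cm above the worktop, and keep it level and still in the gripper for at least two seconds so the marks can dry; the program finishes while the carton is still held there. Leave the shaker, the spice jar and the sauce dish where they stand.

Things in the scene. Friction and masses are not known exactly. Their poses are not given: they have to be found in the camera images.
- pick_box: The workpiece: small upright stiff toothpick carton, about 60 g, 30 mm (its x) by 52 mm (its y) by 75 mm tall (z), starting upright on the worktop left of the stamper. Origin: centre of its underside. Narrow sides (30 mm wide): its faces at y = +-26 mm; broad sides (52 mm wide): at x = +-15 mm. Gripped near the top, fingertips 41 mm or more above the underside, the fingers pass over the stamper.
- stamper: Low grey bench stamper fixed to the worktop, base 90 mm long (x) and 56 mm wide, nowhere over 30 mm high. Origin at worktop height under the housing. Its x axis is level and points the way the head is pushed, from head into housing; the head sticks out at the -x end, toward the robot, its face 50 mm in front of the origin, 10 mm beyond the base plate. The worktop in front is free.
- stamp_face (a point): Centre of the rubber face of the stamping head, 16 mm wide and 18 mm high, upright, 17 mm above the worktop (face from 8 to 26 mm high). It moves in with the head. It can mark a carton standing on the worktop or held up to a few mm above it.
- stamp_head (a joint): How far the stamping head is pushed in, m: 0 is out (at rest), 0.010 is the stop. A spring resists with about 1.6 N at first and 5.6 N at the stop, and brings the head back out.
- pepper_shaker: Bystander: steel pepper shaker, round, 58 mm across, 95 mm tall, loose, stands at the back left of the stamper. Origin at the centre of its underside.
- spice_jar: Bystander: spice jar with a white lid, round, 47 mm across, 98 mm tall, loose, stands at the left front. Origin at the centre of its underside.
- sauce_dish: Bystander: small white sauce dish, 67 mm across, 21 mm high, loose, behind and left of the stamper. Origin at the centre of its underside.
There are look-alikes about, which are no part of the job. Leave any red look-alike of the pick_box alone.

How it is judged:
By the outcome, as a careful person would: the job done as asked, in the order asked, and still so for the second after the job is handed in, while the arm keeps its last pose, push and grip.
It also fails if it takes over 64 s, if anything falls off the work surface, if the arm or the gripper's body presses on something with over 40 N, if the wrist force passes 120 N, or if a joint passes its speed limit or range.

## Working session

There is one attempt and no reset: what is moved stays moved. The work goes in short steps, Python scripts to look and compute and a tool call to move; the robot and the scene stay as the last step left them, time stands still between calls to the robot, and variables do not carry over. Pictures are saved under pics/ and viewed, at most 10 in all, crops included, and the job is handed in when it is done.

Besides the shell and the picture viewer there is one more tool, called in YAML: its name, and indented under it one key for each argument. apply_moves: Moves the arm, as the interface text tells. Its arguments: {"type":"object","properties":{"deltas":{"type":"array","items":{"type":"array","items":{"type":"number"}}},"grip_force":{"type":"number"}},"required":["deltas"]}

```bash
mkdir -p pics; ls; cat > h.py <<'E'
import numpy as np, cv2
from plant import readout, eyes, robot
def cam(n):
    c=eyes.camera(n); np.savez(f'/tmp/{n}.npz',**c); return c
def load(n): return dict(np.load(f'/tmp/{n}.npz'))
def dist(c):
    return np.array([float(c['k1']),0,0,0],float)
def rays(c,uv):
    p=cv2.undistortPoints(np.array(uv,float).reshape(-1,1,2),c['mtx'].astype(float),dist(c)).reshape(-1,2)
    return np.c_[p,np.ones(len(p))]
def onplane(c,uv,z):
    d=rays(c,uv)@c['R']; o=-c['R'].T@c['t']
    return o+d*((z-o[2])/d[:,2])[:,None]
def cloud(c):
    h,w=c['depth'].shape; v,u=np.mgrid[:h,:w]
    r=rays(c,np.c_[u.ravel(),v.ravel()])*c['depth'].reshape(-1,1)
    return ((r-c['t'])@c['R']).reshape(h,w,3)
def proj(c,X):
    return cv2.projectPoints(np.array(X,float).reshape(-1,1,3),cv2.Rodrigues(c['R'])[0],c['t'].astype(float),c['mtx'].astype(float),dist(c))[0].reshape(-1,2)
E
python3 - <<'E'
from h import *
for n in ('scene','top','wrist'):
    c=cam(n); cv2.imwrite(f'pics/{n}0.png',c['color'][:,:,::-1]); print(n,-c['R'].T@c['t'],c['R'][2],c['k1'])
print(readout.observe())
a=cv2.imread('pics/scene0.png');b=cv2.imread('pics/top0.png')
cv2.imwrite('pics/both0.png',cv2.resize(np.vstack([a,b]),(400,600)) if 0 else np.hstack([a,b])[:, :])
E
```

```text
pics
scene [-0.71654037  0.40286632  0.5684637 ] [ 0.89525849 -0.20129712 -0.3974817 ] -0.10984237679175236
top [0.25847178 0.14109612 1.00465066] [ 0.17089093 -0.01896692 -0.98510738] -0.012683323069866314
wrist [0.13197612 0.66516058 0.37242858] [ 0.26540477 -0.08329563 -0.96053222] 0.0035541823124929242
{'clock': 0.15, 'joints': array([-1.35480037,  0.57631404,  0.02483469,  1.43767931, -0.01500544,
        1.12898299, -0.0565    ]), 'qd': array([ 0.00137295, -0.00217265,  0.00020594, -0.0030057 ,  0.00125738,
        0.00064497,  0.00111835]), 'joint_torque': array([ 3.61703067e-03, -7.66261339e+01,  2.25304574e+00, -2.86180544e+01,
        1.55702478e-02,  9.86739469e-03, -2.27069614e-05]), 'position': array([0.19922868, 0.64459446, 0.23066974]), 'ee_rot': array([-6.80721226e-05,  1.49316090e-01,  9.88789333e-01, -5.95910430e-04]), 'force': array([ 0.56134996, -0.42246181, -0.49943287]), 'moment': array([ 0.00100613, -0.0699479 , -0.05009827]), 'grip_force': 0.0, 'finger_gap': 0.08547199815679976}
```

View pics/scene0.png

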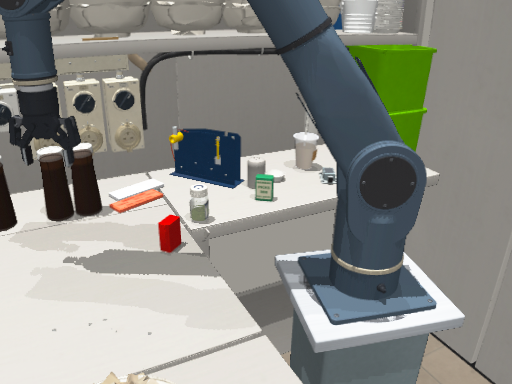

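View pics/top0.png

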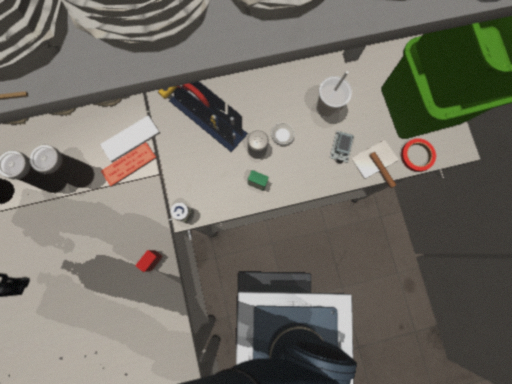

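The scene view shows the green carton at about (264,187), the grey stamper at (328,175), the jar at (199,203), the shaker at (257,172) and a red look-alike at (170,233). In the top view the carton is at (258,180), the stamper at (342,146), the shaker at (257,143), the dish at (282,134) and the jar at (181,211).

```bash
python3 - <<'E'
from h import *
for n in ('top','scene'):
    c=load(n); hsv=cv2.cvtColor(c['color'],cv2.COLOR_RGB2HSV); P=cloud(c)
    m=cv2.inRange(hsv,(60,100,40),(90,255,255))
    k,l,s,ct=cv2.connectedComponentsWithStats(m)
    for i in range(1,k):
        if s[i,4]>30:
            q=P[(l==i)]; q=q[np.isfinite(q).all(1)]
            print(n,s[i],ct[i],np.percentile(q,[5,50,95],axis=0).round(3).tolist())
            if n=='top': 
                r=cv2.minAreaRect(np.argwhere(l==i)[:,::-1].astype(np.float32)); b=cv2.boxPoints(r); print(b, onplane(c,b,.075).round(4).tolist())
c=load('top');P=cloud(c)
for nm,(u,v) in dict(st=(342,146),sh=(257,143),dish=(282,134),jar=(181,211),cup=(333,97)).items():
    print(nm,P[v,u].round(3))
for n,(u0,v0,u1,v1) in dict(top=(240,90,440,200),scene=(230,120,350,210)).items():
    im=load(n)['color'][v0:v1,u0:u1,::-1]; cv2.imwrite(f'pics/crop_{n}.png',cv2.resize(im,None,fx=4 if n=='top' else 5,fy=4 if n=='top' else 5,interpolation=2))
# stamper pts by height
Q=P[110:180,310:380].reshape(-1,3); q=Q[(Q[:,2]>.008)&(Q[:,2]<.05)]
print(len(q),np.percentile(q,[2,50,98],axis=0).round(3)); 
a=P[120:172:3,322:362:3,2]; print((a*1000).round().astype(int))
E
```

```text
top [249 171  18  15 164] [257.84756098 178.24390244] [[0.444, 0.094, 0.072], [0.46, 0.113, 0.075], [0.474, 0.134, 0.078]]
[[248.08286 179.20119]
 [251.7219  170.46745]
 [267.84024 177.18343]
 [264.2012  185.91716]] [[0.4562, 0.1401, 0.075], [0.4809, 0.1308, 0.075], [0.4633, 0.0862, 0.075], [0.4387, 0.0957, 0.075]]
scene [256 174  18  21 114] [265.10526316 178.23684211] [[0.438, 0.094, 0.043], [0.451, 0.112, 0.075], [0.474, 0.137, 0.077]]
st [ 0.573 -0.132  0.031]
sh [0.554 0.118 0.094]
dish [0.612 0.042 0.007]
jar [0.361 0.313 0.099]
cup [ 0.681 -0.085  0.123]
649 [[ 0.495 -0.244  0.008]
 [ 0.561 -0.144  0.024]
 [ 0.678 -0.07   0.041]]
[[   3    0   -3   -3    0    0    0    2    0    0    1    2   -2    1]
 [   1   -3    0    2   -3    2    4    1    2   -5    0    0   -3    0]
 [   2    1   -2    2   -3   -2   -1    2    0    0    2   -1   -2    0]
 [   0   -1    2    2    0   -3    1    2    3    5   -2    3    2    1]
 [   0    2   -1    2    2    8   27    3    2    1   -3    1   -1    0]
 [   1   -4   -3    1    3    5   28   32   31   30    6    1    1   -3]
 [   2    3   -2 
[... 159 characters left out ...]
7   30   29   31   29    2    4   -1    2]
 [   2    0    1   -1    5   29   30   31   28   29   -1    0    2   -2]
 [  -1    0    1    2    2   29   24   26   28   24    2   -3   -1    0]
 [   1   -1    0    5    5    8   25   22 1005    2    3   -2    2    3]
 [  -1    1   -2    3    2    1   23   -1    4    0    3    2    2    3]
 [   1    0    0   -3    0   27   26    2    5    0    5    4    1    2]
 [  -1    2    1    0    0   12   20    1    5    0    3    4    5    7]
 [   1   -1   -1    2    3   -3   -4    2   -1    1    1    1    6    9]
 [   1    0   -1 1005    0    1    1    0   -5   -1   -2   -2    8    7]
 [  -1    5   -1   -1    3    3    0    0   -2   -1   -2   -2    4    9]]
```

View pics/crop_top.png

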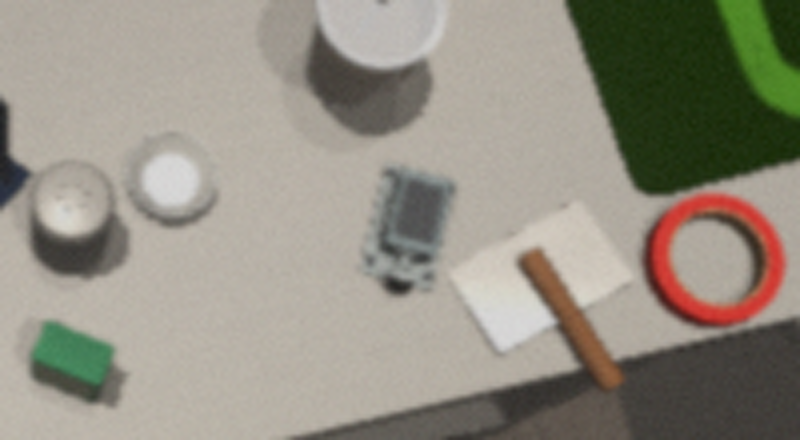

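The top crop shows the stamper's black head at crop (398,284), full-frame about (339,161), facing toward the robot. It is skewed a little. The carton at (0.460, 0.113) measures 75 mm high and 48 x 26 mm, so it is consistent with the text. I'll move above it for a closer wrist view.

apply_moves:
  deltas:
    - [-15,-17,-2,0,0,0,1]
    - [-36,-41,-4,0,0,0,1]
    - [-60,-68,-6,0,0,0,1]
    - [-84,-95,-8,0,0,0,1]
    - [-108,-122,-10,0,0,0,1]
    - [-132,-149,-12,0,0,0,1]
    - [-156,-176,-14,0,0,0,1]
    - [-180,-203,-16,0,0,0,1]
    - [-204,-230,-18,0,0,0,1]
    - [-228,-257,-20,0,0,0,1]

```text
clock: 0.98
position: [0.3416, 0.3302, 0.2514]
ee_rot: [-0.0, 0.149, 0.989, -0.0]
force: [0.6, 0.1, 0.4]
finger_gap: 0.0855
grip_force: 0.0
```

apply_moves:
  deltas:
    - [-24,-27,-2,0,0,0,1]
    - [-48,-54,-4,0,0,0,1]
    - [-72,-81,-6,0,0,0,1]
    - [-96,-108,-8,0,0,0,1]
    - [-120,-140,-10,0,0,0,1]
    - [-144,-170,-10,0,0,0,1]
    - [-166,-195,-10,0,0,0,1]
    - [-184,-213,-10,0,0,0,1]
    - [-194,-225,-10,0,0,0,1]
    - [-194,-225,-10,0,0,0,1]

```text
clock: 1.82
position: [0.4611, 0.056, 0.2613]
ee_rot: [0.0, 0.152, 0.988, -0.001]
force: [0.7, 0.4, -0.1]
finger_gap: 0.0853
grip_force: 0.0
```

```bash
python3 - <<'E'
from h import *
o=readout.observe(); print(o['clock'],o['position'],o['ee_rot'],o['joints'],o['force'])
c=cam('wrist'); cv2.imwrite('pics/w1.png',c['color'][:,:,::-1])
E
```

```text
1.8167 [0.46114457 0.05601956 0.26131514] [ 3.77642174e-04  1.51963413e-01  9.88385822e-01 -6.67145629e-04] [-0.41752932  0.238201    0.24620054  1.92773336 -0.06733238  0.98334927
  1.12501454] [ 0.70341993  0.38574156 -0.08437994]
```

View pics/w1.png

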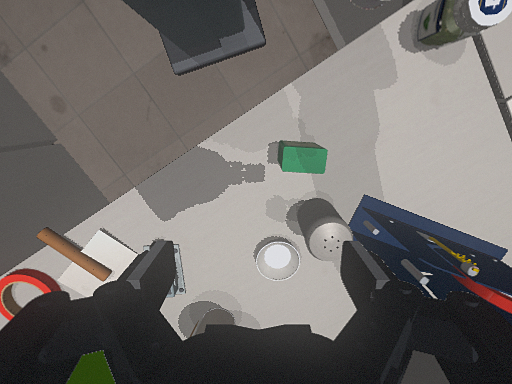

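The wrist view shows the carton's top at about (304,158), the dish at (277,258) and the shaker at (328,240). The stamper is partly hidden behind the left finger at (165,270). I'll measure the carton here and the stamper from a second wrist pose.

```bash
cat >> h.py <<'E'
def carton(c,z=None):
    hsv=cv2.cvtColor(c['color'],cv2.COLOR_RGB2HSV); P=cloud(c)
    m=cv2.inRange(hsv,(60,100,30),(90,255,255)); m=m&np.uint8((P[:,:,2]>.06)*255)
    k,l,s,ct=cv2.connectedComponentsWithStats(m)
    best=[i for i in range(1,k) if s[i,4]>100 and np.hypot(*np.nanmedian(P[l==i],0)[:2])<.7]
    i=max(best,key=lambda i:s[i,4]); q=P[l==i]; h=np.median(q[:,2])
    z=h if z is None else z
    cn=cv2.findContours(np.uint8(l==i),0,1)[0][0].reshape(-1,2)
    w=onplane(c,cn,z)
    r=cv2.minAreaRect((w[:,:2]*1000).astype(np.float32)); b=cv2.boxPoints(r)
    e=sorted([b[1]-b[0],b[2]-b[1]],key=np.linalg.norm); d=e[1]
    print('carton h',h.round(4),'ctr',np.round(r[0],1),'size',np.round(r[1],1),'longyaw',np.degrees(np.arctan2(d[1],d[0]))%180, 'area',s[i,4])
    return b
E
python3 - <<'E'
from h import *
carton(load('wrist'),None); carton(load('top'))
# two-view height check: top-face centroid rays
from scipy.optimize import least_squares
rs=[]
for n in('wrist','top'):
    c=load(n);hsv=cv2.cvtColor(c['color'],cv2.COLOR_RGB2HSV)
    m=cv2.inRange(hsv,(60,100,30),(90,255,255))&np.uint8((cloud(c)[:,:,2]>.06)*255)
    k,l,s,ct=cv2.connectedComponentsWithStats(m)
    P=cloud(c); i=[i for i in range(1,k) if s[i,4]>100 and np.hypot(*np.nanmedian(P[l==i],0)[:2])<.7][0]
    rs.append((c,ct[i]))
f=lambda X:np.concatenate([proj(c,X)[0]-u for c,u in rs])
print(least_squares(f,[.46,.11,.07]).x)
E
```

```text
carton h 0.0743 ctr [460.7 112.8] size [51.3 29.5] longyaw 68.71597 area 1077
carton h 0.0752 ctr [459.7 113.1] size [47.7 26.4] longyaw 68.54608 area 164
[0.46147356 0.11336634 0.06886314]
```

apply_moves:
  deltas:
    - [-3,12,0,0,0,0.07,1]
    - [-6,25,0,0,0,0.18,1]
    - [-8,40,0,0,0,0.3,1]
    - [-10,50,0,0,0,0.42,1]
    - [-12,60,0,0,0,0.54,1]
    - [-15,65,0,0,0,0.66,1]
    - [-15,65,0,0,0,0.78,1]
    - [-15,65,0,0,0,0.85,1]
    - [-15,65,0,0,0,0.85,1]
    - [-15,65,0,0,0,0.85,1]

```text
clock: 2.7
position: [0.4931, 0.1186, 0.2611]
ee_rot: [-0.0, 0.542, 0.84, -0.0]
force: [0.1, 0.0, 0.1]
finger_gap: 0.0855
grip_force: 0.0
```

```bash
python3 - <<'E'
from h import *
o=readout.observe(); print(o['clock'],o['position'],o['ee_rot'],o['joints'],o['force'])
c=cam('wrist'); cv2.imwrite('pics/w2.png',c['color'][:,:,::-1])
carton(c)
print(proj(c,[[.52,-.13,.02],[.57,-.13,.03]]))
E
```

```text
2.7 [0.49313168 0.11859196 0.26112048] [-2.77084355e-04  5.41974367e-01  8.40394965e-01 -1.05750309e-04] [-0.62526364  0.31805445  0.40384921  1.83640952 -0.14533688  1.01650166
  0.26250459] [0.09724845 0.01773158 0.14043281]
carton h 0.0743 ctr [461.  113.2] size [51.4 29.1] longyaw 68.472626 area 1055
[[209.33804382 311.72284683]
 [237.39324003 326.87182316]]
```

View pics/w2.png

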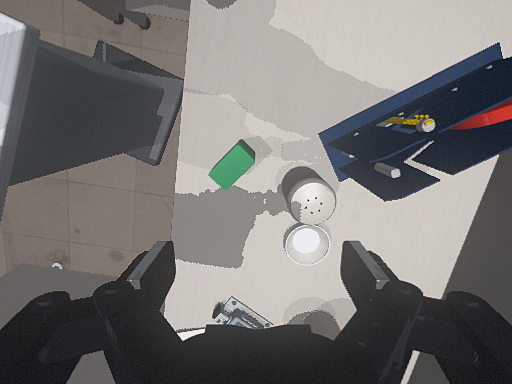

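The second wrist view shows the carton at (232,165), agreeing with the first at (0.461, 0.113), 74 mm high. Only the stamper's head end shows, at (220,308). I'll shift so the stamper falls between the fingers.

apply_moves:
  deltas:
    - [-12,-7,0,0,0,-0.08,1]
    - [-30,-18,0,0,0,-0.2,1]
    - [-50,-30,0,0,0,-0.31,1]
    - [-75,-43,0,0,0,-0.42,1]
    - [-100,-58,0,0,0,-0.53,1]
    - [-120,-70,0,0,0,-0.64,1]
    - [-136,-80,0,0,0,-0.75,1]
    - [-147,-86,0,0,0,-0.84,1]
    - [-147,-86,0,0,0,-0.84,1]
    - [-147,-86,0,0,0,-0.84,1]

```text
clock: 3.58
position: [0.4752, -0.052, 0.2614]
ee_rot: [0.0, 0.156, 0.988, 0.0]
force: [-0.0, 0.8, -0.7]
finger_gap: 0.0853
grip_force: 0.0
```

```bash
python3 - <<'E'
from h import *
o=readout.observe(); print(o['clock'],o['position'],o['ee_rot'],o['joints'])
c=cam('wrist'); np.savez('/tmp/w3.npz',**c)
p=proj(c,[[.52,-.13,.02],[.57,-.13,.03]]); print(p)
u,v=np.int32(p.mean(0)); u0=max(u-75,0);v0=max(v-60,0); print(u0,v0)
cv2.imwrite('pics/w3.png',cv2.resize(c['color'][v0:v0+120,u0:u0+150,::-1],None,fx=5,fy=5,interpolation=2))
E
```

```text
3.5833 [ 0.47519372 -0.05201846  0.26143169] [1.07024028e-04 1.55548571e-01 9.87828211e-01 2.36040189e-04] [-0.20687158  0.26128259  0.28196681  1.89896652 -0.08646766  0.99268196
  1.37174564]
[[215.91124651 211.66571769]
 [226.82547072 244.73481571]]
146 168
```

View pics/w3.png

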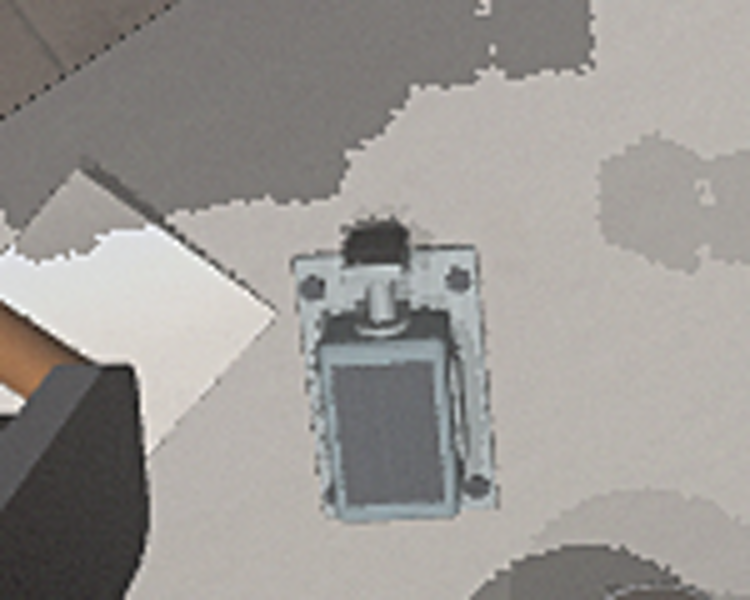

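The crop shows the stamper clearly: the housing top's corners at crop (318,347), (443,337), (460,515) and (335,520). The base plate's front edge runs (293,258)-(478,246), and the black rubber head sits at (345-408, 220-265).

```bash
python3 - <<'E'
from h import *
c=dict(np.load('/tmp/w3.npz')); P=cloud(c)
U=lambda a:(np.array(a,float)+.5)/5-.5+[146,168]
yaw=lambda d:np.degrees(np.arctan2(d[1],d[0]))
v0=lambda m:m
# housing from depth
sub=np.zeros(P.shape[:2],bool); sub[205:280,195:250]=1
z=P[:,:,2]; m=np.uint8(sub&(z>.018)&(z<.05)); m=cv2.morphologyEx(m,cv2.MORPH_OPEN,np.ones((3,3)))
q=P[(m>0)]; print('tall z',np.percentile(q[:,2],[5,50,95]))
w=U([(318,347),(443,337),(460,515),(335,520)]); hz=np.median(z[245:265,217:230]); print('hz',hz)
W=onplane(c,w,hz); print(W.round(4)); print('housing yaw',yaw(W[3]-W[0]),yaw(W[2]-W[1]),'cross',yaw(W[0]-W[1])-90, np.linalg.norm(W[0]-W[1]),np.linalg.norm(W[3]-W[0]))
bz=.005
B=onplane(c,U([(293,256),(478,245),(497,507)]),bz); print('base',B.round(4),yaw(B[2]-B[1]),yaw(B[0]-B[1])-90,np.linalg.norm(B[0]-B[1]),np.linalg.norm(B[2]-B[1]))
print('base z',z[U((310,330)).astype(int)[1]-4:U((310,330)).astype(int)[1]+4, 209:210].ravel(), 'head z',(z[212:222,215:228]*1000).round())
g=cv2.cvtColor(c['color'],cv2.COLOR_RGB2GRAY)
dk=np.uint8(g<70); dk[:,:214]=0;dk[:,229:]=0;dk[:208]=0;dk[222:]=0
print(g[208:224,212:231])
E
```

```text
tall z [0.02039249 0.02812248 0.02964966]
hz 0.028817556857826162
[[ 0.551  -0.1505  0.0288]
 [ 0.5592 -0.1149  0.0288]
 [ 0.6158 -0.1293  0.0288]
 [ 0.6058 -0.1657  0.0288]]
housing yaw -15.480479446998286 -14.206568757539843 cross -192.9868249197714 0.03648897389857607 0.05683504464737258
base [[ 0.5297 -0.1547  0.005 ]
 [ 0.5436 -0.1003  0.005 ]
 [ 0.6299 -0.1233  0.005 ]] -14.946247444584053 -194.3160683287971 0.05618412202296228 0.08938692212489666
base z [0.00316976 0.00278542 0.00444868 0.00384755 0.00274753 0.00401932
 0.00402875 0.00248876] head z [[ -0.  -0.  -1.   0.  -2.  -0.  -0.  -1.   1.  -2.  -0.  -2.  -1.]
 [  1.  -1.  -3.  -2.   0.  -1.  -1.  -1.  -0.   9.  10.   9.  -0.]
 [ -0.  12.  12.  11.  12.  12.  12.  13.  14.  12.  14.  12.  -2.]
 [ -1.  15.  15.  15.  16.  16.  18.  17.  17.  17.  17.  15.  -1.]
 [ 18.  20.  19.  21.  21.  19. 403.  20.  20.  20.  21.  14.   8.]
 [ 23.  23.  25.  23.  23.  26.  24.  25.  25.  26.  25.  17.  13.]
 [ 26.  24.  25.  26.  25.  25.  25.  25.  26.  27.  24.  16.  13.]
 [ 27.  26.  25.  26.  25.  24.  24.  24.  26.  25.  26.  20.
[... 740 characters left out ...]
  61  64  60  63  63  63  60  54  89 167 163
  162]
 [186 189 129  65  57  62  65  62  63  62  65  64  66  60  59 111 157 165
  164]
 [183 192 133  67  58  64  61  64  69  62  65  67  68  62  63  78 136  94
   76]
 [136 144  84  63  70  69  73  74  71  73  70  70  69  65  75  78 139 144
  143]
 [154 170 134  69  66  69  67  66  61  63  67  61  65  59  80  79 144 169
  168]
 [188 200 164  75  59 100  76  69  73  77  75  76  77  77  73  92 166 168
  162]
 [183 186 125 122 133 156 165 171 182 191 199 208 201 204 121  90 160 186
  157]
 [178 184 181 195 188 181 179 183 185 185 183 184 187 188 130 140 159 184
  182]
 [182 186 152 176 174 168 171 174 176 177 179 182 174 178 164 162 184 184
  177]]
```

```bash
python3 - <<'E'
from h import *
c=dict(np.load('/tmp/w3.npz')); P=cloud(c); th=np.radians(-14.8)
a=np.array([np.cos(th),np.sin(th)]); n=np.array([-a[1],a[0]])
q=P[209:222,211:232].reshape(-1,3)
def rep(nm,s): print(nm,len(s),'along',np.percentile(s[:,:2]@a,[10,50,90]).round(4),'across',np.percentile(s[:,:2]@n,[2,10,50,90,98]).round(4))
rep('face',q[(q[:,2]>.011)&(q[:,2]<.0235)]); rep('top',q[(q[:,2]>.0235)&(q[:,2]<.03)])
for nm,p in dict(face_from_base=(.5270,-.1249),housing=(np.array([.551+.5592+.6158+.6058,-.1505-.1149-.1293-.1657])/4)).items(): print(nm,np.array(p)@a,np.array(p)@n)
# 0.026 edge by ray: dark top-edge row ~213.0, cols 215..226
for z in(.026,.008): w=onplane(c,[(215,213.2),(220.5,212.7),(226,212)],z); print(z,w.round(4).tolist(),w[:,:2]@a,w[:,:2]@n)
w=onplane(c,[(214.5,217),(227,216)],.026); print(w[:,:2]@n, w.round(4))
d=load('top'); u=onplane(d,[(339.5,161)],.017)[0]; print('top',u,u[:2]@a,u[:2]@n)
E
```

```text
face 44 along [0.5425 0.543  0.5479] across [0.0054 0.0067 0.0147 0.0212 0.0215]
top 54 along [0.543  0.546  0.5484] across [0.0055 0.007  0.0137 0.0198 0.0212]
face_from_base 0.5414211009607303 0.013863673195464651
housing 0.5993976450737739 0.013460147845184373
0.026 [[0.52, -0.1305, 0.026], [0.5217, -0.1228, 0.026], [0.5231, -0.115, 0.026]] [0.53610552 0.53578066 0.53515492] [0.00668054 0.01457842 0.02249459]
0.008 [[0.5254, -0.1352, 0.008], [0.5271, -0.1272, 0.008], [0.5286, -0.119, 0.008]] [0.54248165 0.5421413  0.54148571] [0.00344497 0.01171962 0.02001344]
[0.00540914 0.02340342] [[ 0.5252 -0.1332  0.026 ]
 [ 0.5293 -0.1156  0.026 ]]
top [ 0.53095669 -0.12783538  0.017     ] 0.5459963556057104 0.012036396210923478
```

Two independent estimates put the stamp face at about (0.528, -0.125) with its axis at -14.8°. The carton is at (0.461, 0.113), long axis at 68.5°. Now I'll approach it.

apply_moves:
  deltas:
    - [6,15,0,0,0,0.01,1]
    - [17,40,5,0,0,0.03,1]
    - [30,70,12,0,0,0.05,1]
    - [43,100,22,0,0,0.063,1]
    - [54,128,35,0,0,0.063,1]
    - [61,145,52,0,0,0.063,1]
    - [64,152,75,0,0,0.063,1]
    - [64,153,95,0,0,0.063,1]
    - [64,153,110,0,0,0.063,1]
    - [64,153,110,0,0,0.063,1]

```text
clock: 4.47
position: [0.459, 0.1149, 0.1488]
ee_rot: [-0.002, 0.185, 0.983, -0.001]
force: [-0.3, -1.2, 0.5]
finger_gap: 0.0853
grip_force: 0.0
```

```bash
python3 - <<'E'
from h import *
from scipy.spatial.transform import Rotation as R
o=readout.observe(); r=R.from_quat(np.roll(o['ee_rot'],-1)).as_matrix(); print(o['position'],'yaw',np.degrees(np.arctan2(r[1,1],r[0,1])))
print('delta tool mm',(r.T@(np.array([.4608,.113,.042])-o['position'])*1000).round(1)); print(r[:,2])
c=cam('wrist'); carton(c)
E
```

```text
[0.45903044 0.11489478 0.14879291] yaw 68.72887935895575
delta tool mm [ -2.7  -0.8 106.8]
[-0.00446183 -0.0012016  -0.99998932]
carton h 0.0743 ctr [458.7 113.7] size [51.8 28.2] longyaw 65.16768 area 1348
```

apply_moves:
  deltas:
    - [0,0,10,0,0,0,1]
    - [-1,-1,27,0,0,0,1]
    - [-1,-1,45,0,0,0,1]
    - [-1,-1,63,0,0,0,1]
    - [-1,-1,80,0,0,0,1]
    - [-1,-1,94,0,0,0,1]
    - [-1,-1,103,0,0,0,1]
    - [-1,-1,107,0,0,0,1]
    - [-1,-1,107,0,0,0,1]
    - [-1,-1,107,0,0,0,1]

```text
clock: 5.35
position: [0.462, 0.1123, 0.045]
ee_rot: [0.0, 0.185, 0.983, 0.0]
force: [0.2, 0.6, -0.3]
finger_gap: 0.0857
grip_force: 0.0
```

apply_moves:
  deltas:
    - [0,0,0,0,0,0,-1]
    - [0,0,0,0,0,0,-1]
    - [0,0,0,0,0,0,-1]
    - [0,0,0,0,0,0,-1]
    - [0,0,0,0,0,0,-1]
    - [0,0,0,0,0,0,-1]
    - [0,0,0,0,0,0,-1]
    - [0,0,0,0,0,0,-1]
    - [0,0,0,0,0,0,-1]
    - [0,0,0,0,0,0,-1]
  grip_force: 50

```text
clock: 6.18
position: [0.4619, 0.1122, 0.045]
ee_rot: [0.001, 0.185, 0.983, 0.0]
force: [-0.8, 0.6, 7.5]
finger_gap: 0.0511
grip_force: 50.8
```

apply_moves:
  deltas:
    - [0,0,-3,0,0,0,-1]
    - [0,0,-10,0,0,0,-1]
    - [0,0,-20,0,0,0,-1]
    - [0,0,-32,0,0,0,-1]
    - [0,0,-44,0,0,0,-1]
    - [0,0,-54,0,0,0,-1]
    - [0,0,-60,0,0,0,-1]
    - [0,0,-60,0,0,0,-1]
    - [0,0,-60,0,0,0,-1]
    - [0,0,-60,0,0,0,-1]

```text
clock: 7.02
position: [0.4613, 0.112, 0.104]
ee_rot: [-0.0, 0.185, 0.983, -0.0]
force: [0.3, -0.5, 0.0]
finger_gap: 0.0511
grip_force: 52.2
```

```bash
cat >> h.py <<'E'
from scipy.spatial.transform import Rotation as Ro
def tool():
    o=readout.observe(); r=Ro.from_quat(np.roll(o['ee_rot'],-1)).as_matrix()
    print(round(o['clock'],2),'pos',o['position'].round(4),'yaw',np.degrees(np.arctan2(r[1,1],r[0,1])).round(2),'z',r[:,2].round(4),'F',o['force'].round(2),'gap',o['finger_gap'].round(4),o['grip_force'],'j',o['joints'].round(2)); return o,r
E
python3 - <<'E'
from h import *
tool()
for n in('wrist','scene'):
    c=cam(n); cv2.imwrite(f'pics/g_{n}.png',c['color'][:,:,::-1])
a=cv2.imread('pics/g_wrist.png'); p=proj(c,[.46,.113,.1])[0].astype(int); b=cv2.imread('pics/g_scene.png')[p[1]-48:p[1]+48,p[0]-48:p[0]+48]
cv2.imwrite('pics/g.png',np.hstack([cv2.resize(a,(440,330)),cv2.resize(b,(330,330),interpolation=2)]))
E
```

```text
Traceback (most recent call last):
  File "h.py", line 36, in tool
    print(round(o['clock'],2),'pos',o['position'].round(4),'yaw',np.degrees(np.arctan2(r[1,1],r[0,1])).round(2),'z',r[:,2].round(4),'F',o['force'].round(2),'gap',o['finger_gap'].round(4),o['grip_force'],'j',o['joints'].round(2)); return o,r
                                                                                                                                                                  ^^^^^^^^^^^^^^^^^^^^^
AttributeError: 'float' object has no attribute 'round'
```

```bash
sed -i "s/o\['finger_gap'\].round(4)/round(o['finger_gap'],4)/" h.py
python3 - <<'E'
from h import *
o,r=tool()
c=cam('wrist'); a=c['color'][:,:,::-1].copy(); np.savez('/tmp/wg.npz',**c)
try: b4=carton(c); print('rel tool', (r.T@(np.r_[b4.mean(0)/1000,.104+.03]-o['position'])).round(4))
except Exception as e: print(e)
c=cam('scene'); p=proj(c,[.46,.113,.1])[0].astype(int); b=c['color'][p[1]-40:p[1]+40,p[0]-40:p[0]+40,::-1]
cv2.imwrite('pics/g.png',np.hstack([cv2.resize(a,(440,330)),cv2.resize(b,(330,330),interpolation=2)]))
E
```

```text
7.02 pos [0.4613 0.112  0.104 ] yaw 68.65 z [-5.e-04 -2.e-04 -1.e+00] F [ 0.3  -0.5   0.05] gap 0.0511 52.228994965553284 j [-0.46  0.47  0.17  2.11 -0.14  0.57  1.01]
carton h 0.1331 ctr [455.  114.3] size [51.4 40. ] longyaw 68.62259 area 7138
rel tool [ 0.0067 -0.0002 -0.03  ]
```

View pics/g.png

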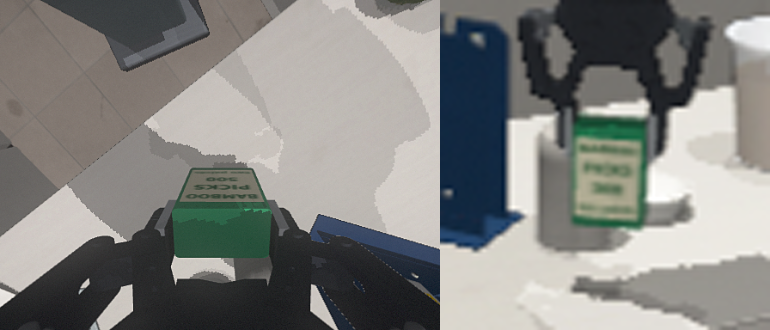

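The carton is held upright between the pads. In the left half its top face spans roughly (173-270, 205-257) in the scaled view, with the broad label face toward the camera. The scene crop on the right shows it level.

```bash
python3 - <<'E'
from h import *
o,r=tool(); c=dict(np.load('/tmp/wg.npz')); P=cloud(c)
T=(P-o['position'])@r  # tool coords
m=np.zeros(P.shape[:2],bool); m[190:300,195:320]=1
# top face, near face
near=m&(T[:,:,0]>.008)&(T[:,:,0]<.025)&(T[:,:,2]>-.02)&(T[:,:,2]<.04)&(abs(T[:,:,1])<.022)
q=T[near]; A=np.c_[q[:,1:],np.ones(len(q))]; s=np.linalg.lstsq(A,q[:,0],rcond=None)[0]; print('near face x=',s,'deg',np.degrees(s[:2]),len(q),'resid',np.std(q[:,0]-A@s), 'zmax',np.percentile(q[:,2],[1,99]))
top=m&(abs(T[:,:,2]+.03)<.006)&(abs(T[:,:,1])<.024)&(abs(T[:,:,0])<.013)
q=T[top]; A=np.c_[q[:,:2],np.ones(len(q))]; s=np.linalg.lstsq(A,q[:,2],rcond=None)[0]; print('top z=',s,'deg',np.degrees(s[:2]),len(q))
for z in range(205,305,6): print(z,(T[z,258]*1000).round(1))
E
```

```text
7.12 pos [0.4612 0.112  0.1038] yaw 68.64 z [-1.e-03 -4.e-04 -1.e+00] F [ 0.09 -0.76 -0.34] gap 0.0514 52.229323983192444 j [-0.46  0.47  0.17  2.11 -0.14  0.57  1.01]
near face x= [-0.00195851 -0.00063669  0.01612926] deg [-0.11221456 -0.03647991] 2832 resid 0.0002204348608547834 zmax [-0.01950258  0.03940377]
top z= [-0.0013485  -0.00278408 -0.02946826] deg [-0.07726327 -0.15951586] 5317
205 [16.   0.1 21.8]
211 [16.1  0.  10.6]
217 [15.7  0.   1.9]
223 [16.1  0.  -7.7]
229 [ 15.8  -0.  -14.8]
235 [ 15.7  -0.  -21.7]
241 [ 15.8  -0.  -28.2]
247 [ 13.3  -0.  -29.1]
253 [ 10.5  -0.  -29.4]
259 [  7.8  -0.  -29.9]
265 [  4.7  -0.  -29.7]
271 [  1.5  -0.  -29.4]
277 [ -2.2  -0.  -28.5]
283 [ -4.3  -0.  -30.1]
289 [ -8.4  -0.  -28.8]
295 [-10.9  -0.  -29.7]
301 [-115.7    0.3  105.3]
```

The carton sits squarely in the grip: its centre is 0.9 mm along tool x, tilt is under 0.2°, and its underside is 45.5 mm below the TCP. Next is the standoff in front of the stamper, with the narrow side facing the head.

apply_moves:
  deltas:
    - [-4,-10,0,0,0,0.06,-1]
    - [-12,-30,0,0,0,0.16,-1]
    - [-22,-54,0,0,0,0.27,-1]
    - [-32,-79,0,0,0,0.38,-1]
    - [-43,-105,0,0,0,0.49,-1]
    - [-53,-130,0,0,0,0.6,-1]
    - [-63,-155,0,0,0,0.7,-1]
    - [-72,-177,0,0,0,0.8,-1]
    - [-79,-194,0,0,0,0.9,-1]
    - [-82,-202,0,0,0,1.0,-1]

```text
clock: 7.95
position: [0.4637, -0.1098, 0.1043]
ee_rot: [0.001, 0.638, 0.77, -0.001]
force: [0.7, 0.3, -0.9]
finger_gap: 0.0514
grip_force: 52.2
```

```bash
cat >> h.py <<'E'
TH=np.radians(-14.8); A2=np.array([np.cos(TH),np.sin(TH)]); N2=np.array([-A2[1],A2[0]])
def avgF(n=6):
    F=[];p=[]
    for i in range(n): eyes.camera('top'); o=readout.observe(); F.append(o['force']); p.append(o['position'])
    return np.array(F),np.mean(p,0)
def goto(along,across,z,yaw):
    o,r=tool(); p=along*A2+across*N2
    print('a/c now',(o['position'][:2]@A2).round(4),(o['position'][:2]@N2).round(4),'delta tool mm',(r.T@(np.r_[p,z]-o['position'])*1000).round(1),'wz',np.radians(np.degrees(np.arctan2(r[1,1],r[0,1]))-yaw).round(3))
E
python3 -c "
from h import *
goto(.4765,.0129,.105,-14.8)"
```

```text
7.95 pos [ 0.4637 -0.1098  0.1043] yaw 10.66 z [ 1.0e-04 -1.6e-03 -1.0e+00] F [ 0.68  0.34 -0.91] gap 0.0514 52.16721296310425 j [-0.17  0.5   0.44  2.11 -0.37  0.6   0.72]
a/c now 0.4763 0.0123 delta tool mm [ 0.5  0.4 -0.7] wz 0.444
```

apply_moves:
  deltas:
    - [0,0,0,0,0,0.1,-1]
    - [0,0,0,0,0,0.22,-1]
    - [0,0,5,0,0,0.34,-1]
    - [0,0,15,0,0,0.42,-1]
    - [0,0,27,0,0,0.444,-1]
    - [0,0,40,0,0,0.444,-1]
    - [0,0,50,0,0,0.444,-1]
    - [0,0,56,0,0,0.444,-1]
    - [0,0,56,0,0,0.444,-1]
    - [0,0,56,0,0,0.444,-1]

```text
clock: 8.78
position: [0.464, -0.1065, 0.0482]
ee_rot: [-0.0, 0.789, 0.614, -0.0]
force: [0.4, 0.1, -1.0]
finger_gap: 0.0513
grip_force: 52.2
```

```bash
python3 - <<'E'
from h import *
F,p=avgF(8); print('F0 mean',F.mean(0),F.std(0),'along',F[:,:2].mean(0)@A2, 'posn',p)
goto(.5165-.004,.0129,.048,-14.8)
c=cam('wrist'); cv2.imwrite('pics/s1w.png',c['color'][:,:,::-1])
c=cam('scene'); p=proj(c,[.51,-.12,.04])[0].astype(int); b=c['color'][p[1]-40:p[1]+40,p[0]-50:p[0]+50,::-1]
cv2.imwrite('pics/s1.png',np.hstack([cv2.resize(cv2.imread('pics/s1w.png'),(400,300)),cv2.resize(b,(375,300),interpolation=2)]))
E
```

```text
F0 mean [ 0.05050321 -0.26371697 -0.56651548] [0.51285673 0.47836208 0.20170437] along 0.11619306450879083 posn [ 0.46453626 -0.10608817  0.0487033 ]
9.18 pos [ 0.4645 -0.1059  0.0486] yaw -14.09 z [ 5.e-04 -0.e+00 -1.e+00] F [ 0.64  0.28 -0.72] gap 0.0513 52.173871994018555 j [-0.18  0.61  0.46  2.16 -0.58  0.49  0.48]
a/c now 0.4761 0.0163 delta tool mm [-3.8 36.3  0.6] wz 0.012
```

View pics/s1.png

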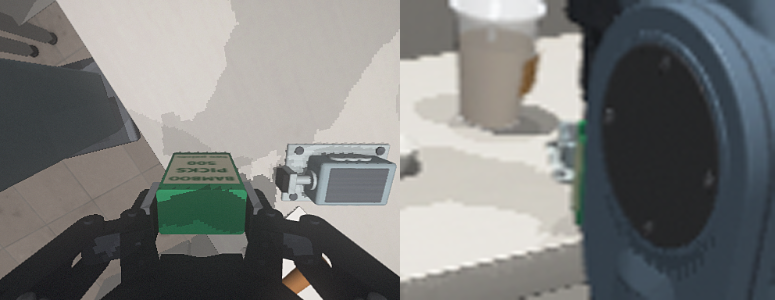

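The wrist view shows both the carton, with its top at scaled (158-245, 185-232), and the stamper head at scaled (285,180), right beside it. I can measure the offset directly in tool coordinates.

```bash
cat >> h.py <<'E'
def headrel(c):
    o,r=tool(); P=cloud(c); T=((P-o['position'])@r)*1000; g=cv2.cvtColor(c['color'],cv2.COLOR_RGB2GRAY); z=P[:,:,2]
    # housing: z>.0265 right of carton
    reg=(T[:,:,1]>30)&(T[:,:,1]<140)&(abs(T[:,:,0])<45)
    h=np.uint8(reg&(z>.0265)&(z<.036)); k,l,s,ct=cv2.connectedComponentsWithStats(h); i=1+np.argmax(s[1:,4])
    rr=cv2.minAreaRect(T[l==i][:,:2].astype(np.float32)); print('housing ctr,size,ang',np.round(rr[0],1),np.round(rr[1],1),round(rr[2],2))
    y0=rr[0][1]-min(rr[1][0],99)/2
    hd=reg&(z>.0225)&(z<.0275)&(g<110); q=T[hd]; 
    b=reg&(z>.012)&(z<.0275)&(g<110)&(T[:,:,1]<rr[0][1]-max(rr[1])/2-8); q=T[b]
    print('dark head n',len(q),'x pct',np.percentile(q[:,0],[2,10,50,90,98]).round(1),'y',np.percentile(q[:,1],[2,10,50,90,98]).round(1))
    bp=reg&(z>.0015)&(z<.008); q=T[bp]; rr=cv2.minAreaRect(q[:,:2].astype(np.float32)); 
    u,v=np.nonzero(hd)[::-1]; print('px',u.min(),u.max(),v.min(),v.max())
    return T
E
python3 - <<'E'
from h import *
c=cam('wrist'); np.savez('/tmp/ws.npz',**c); T=headrel(c)
P=cloud(c); z=P[:,:,2]
for v in range(216,252,3): print(v,[(int(u),*T[v,u,:2].round(1),round(float(z[v,u]*1000))) for u in range(352,384,6)])
near=(abs(T[:,:,1])<22)&(T[:,:,0]>8)&(T[:,:,0]<25)&(T[:,:,2]<35)&(T[:,:,2]>-20); q=T[near]; print('near face x',np.median(q[:,0]))
E
```

```text
9.33 pos [ 0.4644 -0.1059  0.0484] yaw -14.09 z [ 2.e-04 -0.e+00 -1.e+00] F [-0.29 -0.2  -1.27] gap 0.0513 52.17344641685486 j [-0.18  0.61  0.46  2.16 -0.58  0.49  0.48]
housing ctr,size,ang [ -4.3 117. ] [37.3 46. ] 0.01
dark head n 476 x pct [-11.4  -9.7  -1.    4.2   4.6] y [66.2 66.5 68.3 73.6 76.4]
px 359 485 202 260
216 [(352, np.float64(-1.2), np.float64(68.6), -1), (358, np.float64(3.0), np.float64(68.7), 10), (364, np.float64(4.0), np.float64(71.7), 13), (370, np.float64(4.6), np.float64(75.1), 15), (376, np.float64(-0.0), np.float64(84.6), 2), (382, np.float64(0.3), np.float64(88.4), 3)]
219 [(352, np.float64(-3.9), np.float64(69.2), -2), (358, np.float64(2.7), np.float64(67.1), 15), (364, np.float64(3.3), np.float64(70.5), 17), (370, np.float64(4.6), np.float64(73.0), 20), (376, np.float64(-1.8), np.float64(84.2), 4), (382, np.float64(-2.1), np.float64(88.8), 3)]
222 [(352, np.float64(-5.6), np.float64(68.8), 0), (358, np.float64(1.3), np.float64(66.6), 17), (364, np.float64(3.4), np.float64(68.4), 22), (370, np.float64(3.8), np.float64(71.8), 24), (376, np.float64(4.3), 
[... 1988 characters left out ...]
76, np.float64(-9.6), np.float64(76.2), 26), (382, np.float64(-20.4), np.float64(90.8), 4)]
246 [(352, np.float64(-25.1), np.float64(70.9), -1), (358, np.float64(-25.2), np.float64(75.4), -1), (364, np.float64(-23.3), np.float64(78.3), 3), (370, np.float64(-11.8), np.float64(72.6), 26), (376, np.float64(-11.6), np.float64(76.2), 26), (382, np.float64(-23.2), np.float64(91.5), 3)]
249 [(352, np.float64(-27.2), np.float64(70.8), 0), (358, np.float64(-27.9), np.float64(75.8), -1), (364, np.float64(-25.1), np.float64(78.1), 4), (370, np.float64(-25.9), np.float64(83.1), 3), (376, np.float64(-24.7), np.float64(86.5), 5), (382, np.float64(-25.3), np.float64(91.4), 4)]
near face x 16.21814383769245
```

In tool coordinates the head centre is at x = -3.7 mm and its face at y = 66.6 mm, already square to the tool. I need to shift -4.5 mm in x. The gap to the carton's face is about 41 mm.

apply_moves:
  deltas:
    - [-1,2,0,0,0,0,-1]
    - [-3,6,0,0,0,0,-1]
    - [-4.5,12,0,0,0,0,-1]
    - [-4.5,19,0,0,0,0,-1]
    - [-4.5,26,0,0,0,0,-1]
    - [-4.5,31,0,0,0,0,-1]
    - [-4.5,35,0,0,0,0,-1]
    - [-4.5,36,0,0,0,0,-1]
    - [-4.5,36,0,0,0,0,-1]
    - [-4.5,36,0,0,0,0,-1]

```text
clock: 10.17
position: [0.4979, -0.119, 0.0482]
ee_rot: [-0.0, 0.789, 0.615, -0.0]
force: [-0.6, -0.6, -0.2]
finger_gap: 0.0509
grip_force: 52.2
```

```bash
cat >> h.py <<'E'
def press(n=8):
    F,p=avgF(n); o,r=tool(); print('along %.4f across %.4f z %.4f'%(p[:2]@A2,p[:2]@N2,p[2]),'Falong %.2f Facross %.2f Fz %.2f'%(F[:,:2].mean(0)@A2,F[:,:2].mean(0)@N2,F[:,2].mean()),'max',abs(F).max().round(2))
E
python3 - <<'E'
from h import *
c=cam('wrist'); np.savez('/tmp/ws.npz',**c); cv2.imwrite('pics/s2.png',c['color'][:,:,::-1]); press()
P=cloud(c); o,r=tool(); T=((P-o['position'])@r)*1000; z=P[:,:,2]*1000
for v in range(212,260,3):
    m=(T[v,:,1]>26)&(T[v,:,1]<55)&(z[v]>15)&(z[v]<27.5)
    if m.any(): q=T[v][m]; print(v,m.sum(),q[:,1].min().round(1),q[:,1].max().round(1),np.median(q[:,0]).round(1))
E
```

```text
10.62 pos [ 0.4981 -0.119   0.0483] yaw -14.09 z [-0.  0. -1.] F [-0.26  0.3  -0.75] gap 0.0513 52.17426896095276 j [-0.17  0.65  0.48  2.07 -0.56  0.55  0.47]
along 0.5118 across 0.0122 z 0.0483 Falong -0.11 Facross -0.12 Fz -1.00 max 1.52
10.62 pos [ 0.4981 -0.119   0.0483] yaw -14.09 z [-0.  0. -1.] F [-0.26  0.3  -0.75] gap 0.0513 52.17426896095276 j [-0.17  0.65  0.48  2.07 -0.56  0.55  0.47]
212 16 31.3 40.9 8.5
215 20 30.7 41.7 8.0
218 38 30.7 54.8 5.7
221 37 30.6 54.2 4.8
224 35 31.2 54.6 1.7
227 35 31.8 54.9 -0.7
230 14 32.7 41.4 -0.7
233 4 39.4 41.5 -2.4
236 1 40.7 40.7 -4.3
```

Gap is 5 mm as expected. Advancing 8 mm should give 3 mm of travel.

apply_moves:
  deltas:
    - [0,1,0,0,0,0,-1]
    - [0,2,0,0,0,0,-1]
    - [0,3,0,0,0,0,-1]
    - [0,4,0,0,0,0,-1]
    - [0,5,0,0,0,0,-1]
    - [0,6,0,0,0,0,-1]
    - [0,7,0,0,0,0,-1]
    - [0,8,0,0,0,0,-1]
    - [0,8,0,0,0,0,-1]
    - [0,8,0,0,0,0,-1]

```text
clock: 11.45
position: [0.5056, -0.1209, 0.0482]
ee_rot: [-0.0, 0.789, 0.615, -0.0]
force: [-2.6, 0.4, 0.5]
finger_gap: 0.0508
grip_force: 52.3
```

```bash
python3 -c "
from h import *
press(10)"
```

```text
11.95 pos [ 0.5058 -0.121   0.0482] yaw -14.09 z [-3.e-04  1.e-04 -1.e+00] F [-2.67  0.99 -0.99] gap 0.0511 52.20740854740143 j [-0.17  0.66  0.48  2.05 -0.56  0.56  0.47]
along 0.5198 across 0.0123 z 0.0482 Falong -2.99 Facross -0.24 Fz -0.99 max 3.62
```

The force is about 2.9 N, which means about 3.2 mm in, as expected.

apply_moves:
  deltas:
    - [0,0.5,0,0,0,0,-1]
    - [0,1,0,0,0,0,-1]
    - [0,1.6,0,0,0,0,-1]
    - [0,2.2,0,0,0,0,-1]
    - [0,2.8,0,0,0,0,-1]
    - [0,3.4,0,0,0,0,-1]
    - [0,4,0,0,0,0,-1]
    - [0,4.5,0,0,0,0,-1]
    - [0,4.5,0,0,0,0,-1]
    - [0,4.5,0,0,0,0,-1]

```text
clock: 12.78
position: [0.5101, -0.1221, 0.0482]
ee_rot: [-0.0, 0.789, 0.615, -0.0]
force: [-4.4, 0.7, -1.7]
finger_gap: 0.0516
grip_force: 52.3
```

```bash
python3 -c "
from h import *
press(16)"
```

```text
13.58 pos [ 0.5102 -0.1221  0.0483] yaw -14.1 z [-2.e-04  0.e+00 -1.e+00] F [-5.48  0.96 -3.58] gap 0.0512 52.44920074939728 j [-0.17  0.66  0.48  2.04 -0.56  0.57  0.46]
along 0.5244 across 0.0123 z 0.0483 Falong -4.93 Facross -0.58 Fz -2.80 max 5.65
```

About 4.85 N, so about 8 mm in. A final 1.1 mm brings it to about 9 mm; then I'll hold, read and look.

apply_moves:
  deltas:
    - [0,0.3,0,0,0,0,-1]
    - [0,0.6,0,0,0,0,-1]
    - [0,0.9,0,0,0,0,-1]
    - [0,1.1,0,0,0,0,-1]
    - [0,1.1,0,0,0,0,-1]
    - [0,1.1,0,0,0,0,-1]
    - [0,1.1,0,0,0,0,-1]
    - [0,1.1,0,0,0,0,-1]
    - [0,1.1,0,0,0,0,-1]
    - [0,1.1,0,0,0,0,-1]

```text
clock: 14.42
position: [0.5112, -0.1224, 0.0483]
ee_rot: [-0.0, 0.789, 0.615, -0.0]
force: [-5.9, 1.2, -2.5]
finger_gap: 0.0513
grip_force: 52.5
```

```bash
cat >> h.py <<'E'
def held(c):
    o,r=tool(); P=cloud(c); T=(P-o['position'])@r; m=np.zeros(P.shape[:2],bool); m[190:300,195:320]=1
    near=m&(T[:,:,0]>.008)&(T[:,:,0]<.025)&(T[:,:,2]>-.02)&(T[:,:,2]<.035)&(abs(T[:,:,1])<.022)
    q=T[near]; A=np.c_[q[:,1:],np.ones(len(q))]; s=np.linalg.lstsq(A,q[:,0],rcond=None)[0]; print('near x=%.2fmm yaw %.2f tilt %.2f deg'%(s[2]*1e3,*np.degrees(s[:2])))
    top=m&(abs(T[:,:,2]+.03)<.006)&(abs(T[:,:,1])<.024)&(abs(T[:,:,0])<.013)
    q=T[top]; A=np.c_[q[:,:2],np.ones(len(q))]; s=np.linalg.lstsq(A,q[:,2],rcond=None)[0]; print('top z=%.2fmm, slopes deg'%(s[2]*1e3),np.degrees(s[:2]).round(2))
E
python3 -c "
from h import *
press(14); c=cam('wrist'); held(c); cv2.imwrite('pics/s3.png',c['color'][:,:,::-1])"
```

```text
15.12 pos [ 0.5112 -0.1223  0.0483] yaw -14.09 z [-2.e-04  1.e-04 -1.e+00] F [-4.93  2.12 -2.4 ] gap 0.0514 52.48459339141846 j [-0.17  0.66  0.48  2.04 -0.56  0.57  0.46]
along 0.5255 across 0.0123 z 0.0483 Falong -5.12 Facross -0.39 Fz -2.90 max 6.13
15.17 pos [ 0.5112 -0.1224  0.0483] yaw -14.1 z [-3.e-04  1.e-04 -1.e+00] F [-4.62  0.79 -3.34] gap 0.0513 52.48467028141022 j [-0.17  0.66  0.48  2.04 -0.56  0.57  0.46]
near x=16.21mm yaw -0.07 tilt 0.00 deg
top z=-29.19mm, slopes deg [-0.14 -0.08]
```

About 5.1 N, so 8.7 mm by both force and travel, and the carton is still square. I'll go 0.5 mm further, then back off.

apply_moves:
  deltas:
    - [0,0.3,0,0,0,0,-1]
    - [0,0.5,0,0,0,0,-1]
    - [0,0.5,0,0,0,0,-1]
    - [0,0.5,0,0,0,0,-1]
    - [0,0.5,0,0,0,0,-1]
    - [0,0.5,0,0,0,0,-1]
    - [0,0.5,0,0,0,0,-1]
    - [0,0.5,0,0,0,0,-1]
    - [0,0.5,0,0,0,0,-1]
    - [0,0.5,0,0,0,0,-1]

```text
clock: 16.0
position: [0.5117, -0.1225, 0.0483]
ee_rot: [-0.0, 0.789, 0.615, -0.0]
force: [-6.0, 1.5, -1.6]
finger_gap: 0.0512
grip_force: 52.5
```

```bash
python3 -c "
from h import *
press(8)"
```

```text
16.4 pos [ 0.5117 -0.1224  0.0483] yaw -14.09 z [-4.e-04  1.e-04 -1.e+00] F [-5.58  0.98 -2.05] gap 0.0514 52.495824694633484 j [-0.17  0.66  0.48  2.04 -0.56  0.57  0.46]
along 0.5260 across 0.0123 z 0.0483 Falong -5.39 Facross -0.39 Fz -2.93 max 6.02
```

apply_moves:
  deltas:
    - [0,-1,0,0,0,0,-1]
    - [0,-3,0,0,0,0,-1]
    - [0,-6,0,0,0,0,-1]
    - [0,-11,0,0,0,0,-1]
    - [0,-18,0,0,0,0,-1]
    - [0,-26,0,0,0,0,-1]
    - [0,-35,0,0,0,0,-1]
    - [0,-43,0,0,0,0,-1]
    - [0,-48,0,0,0,0,-1]
    - [0,-49,0,0,0,0,-1]

```text
clock: 17.23
position: [0.4631, -0.1103, 0.0485]
ee_rot: [-0.0, 0.789, 0.615, -0.0]
force: [0.2, 0.1, -1.0]
finger_gap: 0.0516
grip_force: 53.0
```

```bash
python3 -c "
from h import *
press(8); c=cam('wrist'); held(c); headrel(c)"
```

```text
17.63 pos [ 0.4646 -0.1107  0.0482] yaw -14.09 z [ 1.e-04 -2.e-04 -1.e+00] F [ 0.14  0.05 -0.09] gap 0.0512 52.95718610286713 j [-0.17  0.61  0.46  2.16 -0.58  0.49  0.49]
along 0.4774 across 0.0117 z 0.0484 Falong -0.09 Facross 0.26 Fz -0.73 max 1.54
17.68 pos [ 0.4645 -0.1106  0.0482] yaw -14.09 z [ 0.e+00 -2.e-04 -1.e+00] F [-0.33 -0.4  -0.67] gap 0.0511 52.95706272125244 j [-0.17  0.61  0.46  2.16 -0.58  0.49  0.49]
near x=16.20mm yaw -0.10 tilt 0.02 deg
top z=-29.27mm, slopes deg [-0.11 -0.09]
17.68 pos [ 0.4645 -0.1106  0.0482] yaw -14.09 z [ 0.e+00 -2.e-04 -1.e+00] F [-0.33 -0.4  -0.67] gap 0.0511 52.95706272125244 j [-0.17  0.61  0.46  2.16 -0.58  0.49  0.49]
housing ctr,size,ang [  0.5 116.4] [38.  47.2] 0.25
dark head n 479 x pct [-6.7 -5.2  3.3  8.8  9.1] y [65.  65.2 66.9 71.6 75. ]
px 358 486 195 254
```

The first press reached about 9.2 mm (5.4 N), the head sprang back out, and the carton did not slip. Now the quarter turn.

apply_moves:
  deltas:
    - [0,0,0,0,0,0.06,-1]
    - [0,0,0,0,0,0.16,-1]
    - [0,0,0,0,0,0.27,-1]
    - [0,0,0,0,0,0.38,-1]
    - [0,0,0,0,0,0.49,-1]
    - [0,0,0,0,0,0.6,-1]
    - [0,0,0,0,0,0.71,-1]
    - [0,0,0,0,0,0.82,-1]
    - [0,0,0,0,0,0.93,-1]
    - [0,0,0,0,0,1.0,-1]

```text
clock: 18.52
position: [0.4644, -0.1105, 0.0482]
ee_rot: [0.0, 0.987, 0.159, -0.0]
force: [-0.8, 0.3, -0.9]
finger_gap: 0.0509
grip_force: 53.0
```

apply_moves:
  deltas:
    - [0,0,0,0,0,0.1,-1]
    - [0,0,0,0,0,0.21,-1]
    - [0,0,0,0,0,0.32,-1]
    - [0,0,0,0,0,0.43,-1]
    - [0,0,0,0,0,0.52,-1]
    - [0,0,0,0,0,0.571,-1]
    - [0,0,0,0,0,0.571,-1]
    - [0,0,0,0,0,0.571,-1]
    - [0,0,0,0,0,0.571,-1]
    - [0,0,0,0,0,0.571,-1]

```text
clock: 19.35
position: [0.4644, -0.1106, 0.0483]
ee_rot: [-0.0, 0.993, -0.122, 0.0]
force: [-0.0, -1.0, -1.5]
finger_gap: 0.0513
grip_force: 53.0
```

```bash
python3 - <<'E'
from h import *
press(8); c=cam('wrist'); held(c); np.savez('/tmp/wb.npz',**c); cv2.imwrite('pics/b1.png',c['color'][:,:,::-1])
E
```

```text
19.75 pos [ 0.4643 -0.1106  0.0483] yaw -104.1 z [ 1.e-04  0.e+00 -1.e+00] F [ 0.58 -0.43 -0.99] gap 0.051 52.96028137207031 j [-0.41  0.76  0.9   2.17 -0.99  0.7  -0.63]
along 0.4772 across 0.0117 z 0.0484 Falong -0.16 Facross -0.40 Fz -1.23 max 1.79
19.8 pos [ 0.4643 -0.1106  0.0483] yaw -104.1 z [ 0.  0. -1.] F [ 0.54  0.85 -0.55] gap 0.0511 52.961307764053345 j [-0.41  0.76  0.9   2.17 -0.99  0.7  -0.63]
near x=16.70mm yaw -0.06 tilt -0.03 deg
top z=-29.28mm, slopes deg [ 0.04 -0.07]
```

View pics/b1.png

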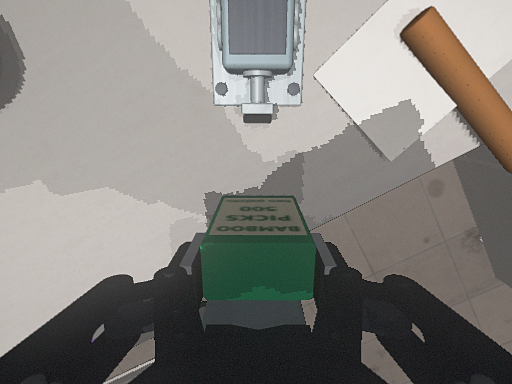

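The view now has the carton's broad label side facing the stamper head at (257,114), with the housing above at (258,30). It looks square. Next I'll measure the head's lateral offset and gap.

```bash
python3 - <<'E'
from h import *
c=dict(np.load('/tmp/wb.npz')); o,r=tool(); P=cloud(c); T=((P-o['position'])@r)*1000; z=P[:,:,2]*1000; g=cv2.cvtColor(c['color'],cv2.COLOR_RGB2GRAY)
sub=np.zeros(z.shape,bool); sub[95:130,235:280]=1
hd=sub&(z>14)&(z<27.5)&(g<130); q=T[hd]; print('head y',np.percentile(q[:,1],[1,5,50,95,99]).round(1),'x',np.percentile(q[:,0],[1,5,50,95,99]).round(1),len(q))
for x in (8,10,12,14,16,18,20,22,24,26): 
    m=sub&(abs(z-x)<1); 
    if m.any(): print(x,T[m][:,0].mean().round(1),np.percentile(T[m][:,1],[2,98]).round(1))
f=sub&(z>10)&(z<22)&(g<130)
q=T[f]; print('face slope deg',np.degrees(np.polyfit(q[:,1],q[:,0],1)[0]))
h=np.zeros(z.shape,bool); h[0:75,205:310]=1; h&=(z>26.5)&(z<36)
for v in (5,20,35,50,60): u=np.nonzero(h[v])[0]; print('housing row',v,T[v,u[0],:2].round(1),T[v,u[-1],:2].round(1))
q=T[(abs(T[:,:,0]-16.5)<3)&(T[:,:,2]<30)&(T[:,:,2]>5)&(abs(T[:,:,1])<32)]; print('carton y',np.percentile(q[:,1],[1,99]).round(1))
E
```

```text
19.8 pos [ 0.4643 -0.1106  0.0483] yaw -104.1 z [ 0.  0. -1.] F [ 0.54  0.85 -0.55] gap 0.0511 52.961307764053345 j [-0.41  0.76  0.9   2.17 -0.99  0.7  -0.63]
head y [-9.  -7.4 -0.1  6.7  7.3] x [66.1 66.1 68.3 75.7 79.6] 264
18 79.3 [-3.6  3.4]
20 78.9 [-2.9  2.8]
22 78.2 [-2.7  2. ]
24 69.2 [-8.9  7.4]
26 71.7 [-8.4  8.3]
face slope deg 74.10134443131109
housing row 5 [123.5 -18.2] [123.1  18.1]
housing row 20 [116.2 -17.7] [116.6  18.4]
housing row 35 [109.7 -18.1] [109.6  18.1]
housing row 50 [102.8 -18.4] [102.8  18.4]
housing row 60 [ 98.1 -18.1] [98.  18.6]
carton y [-24.4  24.9]
```

Centred and square: head y is about 0 and the housing edges are parallel to tool x. Gap is about 49 mm, so I'll advance 44.

apply_moves:
  deltas:
    - [3,0,0,0,0,0,-1]
    - [9,-0.5,0,0,0,0,-1]
    - [17,-0.5,0,0,0,0,-1]
    - [25,-0.5,0,0,0,0,-1]
    - [32,-0.5,0,0,0,0,-1]
    - [38,-0.5,0,0,0,0,-1]
    - [42,-0.5,0,0,0,0,-1]
    - [44,-0.5,0,0,0,0,-1]
    - [44,-0.5,0,0,0,0,-1]
    - [44,-0.5,0,0,0,0,-1]

```text
clock: 20.63
position: [0.5068, -0.1208, 0.0482]
ee_rot: [0.0, 0.992, -0.123, -0.0]
force: [-0.7, -0.1, -0.3]
finger_gap: 0.0511
grip_force: 53.0
```

```bash
python3 -c "
from h import *
press(8)"
```

```text
21.03 pos [ 0.5071 -0.1207  0.0483] yaw -104.11 z [ 1.e-04  1.e-04 -1.e+00] F [-0.5   0.16 -0.98] gap 0.0512 52.96024024486542 j [-0.4   0.81  0.91  2.06 -0.96  0.77 -0.69]
along 0.5209 across 0.0128 z 0.0483 Falong -0.10 Facross -0.11 Fz -0.82 max 1.58
```

apply_moves:
  deltas:
    - [1,0,0,0,0,0,-1]
    - [2,0,0,0,0,0,-1]
    - [3,0,0,0,0,0,-1]
    - [4,0,0,0,0,0,-1]
    - [5,0,0,0,0,0,-1]
    - [6,0,0,0,0,0,-1]
    - [7,0,0,0,0,0,-1]
    - [8,0,0,0,0,0,-1]
    - [8,0,0,0,0,0,-1]
    - [8,0,0,0,0,0,-1]

```text
clock: 21.87
position: [0.5145, -0.1227, 0.0482]
ee_rot: [-0.0, 0.992, -0.123, -0.0]
force: [-2.0, 1.1, 0.2]
finger_gap: 0.0515
grip_force: 53.0
```

```bash
python3 -c "
from h import *
press(12)"
```

```text
22.47 pos [ 0.5148 -0.1227  0.0482] yaw -104.11 z [-2.e-04  0.e+00 -1.e+00] F [-2.9  -0.19 -0.58] gap 0.0514 52.97854721546173 j [-0.39  0.82  0.91  2.04 -0.95  0.78 -0.7 ]
along 0.5290 across 0.0128 z 0.0482 Falong -2.73 Facross -0.48 Fz -0.63 max 3.41
```

About 2.7 mm in. Continuing.

apply_moves:
  deltas:
    - [0.5,0,0,0,0,0,-1]
    - [1.1,0,0,0,0,0,-1]
    - [1.7,0,0,0,0,0,-1]
    - [2.3,0,0,0,0,0,-1]
    - [2.9,0,0,0,0,0,-1]
    - [3.5,0,0,0,0,0,-1]
    - [4.1,0,0,0,0,0,-1]
    - [4.7,0,0,0,0,0,-1]
    - [5,0,0,0,0,0,-1]
    - [5,0,0,0,0,0,-1]

```text
clock: 23.3
position: [0.5196, -0.1239, 0.0483]
ee_rot: [-0.0, 0.992, -0.123, -0.0]
force: [-4.8, 0.9, -1.7]
finger_gap: 0.0514
grip_force: 53.0
```

```bash
python3 -c "
from h import *
press(14); c=cam('wrist'); held(c)"
```

```text
24.0 pos [ 0.5197 -0.124   0.0483] yaw -104.1 z [-0. -0. -1.] F [-3.81 -0.03 -2.18] gap 0.0516 52.96594798564911 j [-0.39  0.82  0.91  2.03 -0.95  0.79 -0.71]
along 0.5340 across 0.0129 z 0.0483 Falong -4.36 Facross -0.66 Fz -1.34 max 5.5
24.05 pos [ 0.5197 -0.124   0.0483] yaw -104.11 z [-1.e-04  0.e+00 -1.e+00] F [-4.57  0.9  -0.31] gap 0.0511 52.9671585559845 j [-0.39  0.82  0.91  2.03 -0.95  0.79 -0.71]
near x=16.99mm yaw -0.00 tilt 2.05 deg
top z=-29.26mm, slopes deg [ 0.04 -0.14]
```

apply_moves:
  deltas:
    - [0.3,0,0,0,0,0,-1]
    - [0.6,0,0,0,0,0,-1]
    - [0.9,0,0,0,0,0,-1]
    - [1.2,0,0,0,0,0,-1]
    - [1.2,0,0,0,0,0,-1]
    - [1.2,0,0,0,0,0,-1]
    - [1.2,0,0,0,0,0,-1]
    - [1.2,0,0,0,0,0,-1]
    - [1.2,0,0,0,0,0,-1]
    - [1.2,0,0,0,0,0,-1]

```text
clock: 24.88
position: [0.5208, -0.1242, 0.0483]
ee_rot: [-0.0, 0.992, -0.123, -0.0]
force: [-4.1, 1.1, -0.8]
finger_gap: 0.0512
grip_force: 53.0
```

```bash
python3 - <<'E'
from h import *
press(30); c=cam('wrist'); o,r=tool(); P=cloud(c); T=((P-o['position'])@r)*1000; z=P[:,:,2]*1000
n=(abs(T[:,:,0]-16.5)<3)&(T[:,:,2]>-20)&(T[:,:,2]<16)&(abs(T[:,:,1])<20); q=T[n]; print('tilt',np.degrees(np.polyfit(q[:,2],q[:,0],1)[0]),len(q))
n=(abs(T[:,:,2]+29.3)<4)&(abs(T[:,:,0])<12)&(abs(T[:,:,1])<22); q=T[n]; print('top tilt',np.degrees(np.polyfit(q[:,0],q[:,2],1)[0]),len(q))
# head/shaft/housing: rows near y=0
for v in range(150,205,4):
  m=(abs(T[v,:,1])<2.0)&(T[v,:,0]>5)&(T[v,:,0]<110)
  if m.any(): print(v,np.median(T[v][m],0).round(1),np.median(z[v][m]).round(1),c['color'][v][m].mean(0).round())
cv2.imwrite('pics/b2.png',cv2.resize(c['color'][90:290,150:370,::-1],None,fx=3,fy=3,interpolation=2))
E
```

```text
26.38 pos [ 0.5208 -0.1243  0.0483] yaw -104.11 z [-1.e-04  0.e+00 -1.e+00] F [-4.51  1.22  0.15] gap 0.0514 52.96334087848663 j [-0.39  0.82  0.91  2.02 -0.95  0.79 -0.71]
along 0.5353 across 0.0129 z 0.0483 Falong -5.13 Facross -0.66 Fz -1.00 max 6.24
26.43 pos [ 0.5208 -0.1243  0.0483] yaw -104.11 z [-2.e-04  0.e+00 -1.e+00] F [-5.19  0.4  -1.24] gap 0.0512 52.96281158924103 j [-0.39  0.82  0.91  2.02 -0.95  0.79 -0.71]
tilt -0.24399575824819103 1879
top tilt 0.2746777951233476 4481
150 [50.7  0.3 19.2] 29.1 [136. 133. 132.]
154 [48.5  0.3 18.7] 29.5 [132. 136. 139.]
158 [46.1  0.1 19.4] 28.9 [128. 130. 135.]
162 [43.7 -0.1 19.6] 28.6 [122. 126. 131.]
166 [41.5  0.3 19.2] 29.1 [172. 175. 174.]
170 [39.1  0.3 19.3] 29.0 [148. 157. 160.]
174 [36.5  0.3 20.5] 27.8 [115. 123. 125.]
178 [33.6  0.3 22.6] 25.7 [174. 176. 175.]
182 [30.   0.3 27.3] 21.0 [167. 170. 169.]
186 [27.1 -0.1 28.4] 19.8 [116. 121. 121.]
190 [26.3 -0.1 21.9] 26.4 [143. 149. 151.]
194 [23.8  0.3 21.7] 26.5 [123. 123. 121.]
198 [21.   0.3 22.9] 25.4 [75. 75. 73.]
202 [18.5  0.3 22.4] 25.9 [93. 90. 86.]
```

View pics/b2.png

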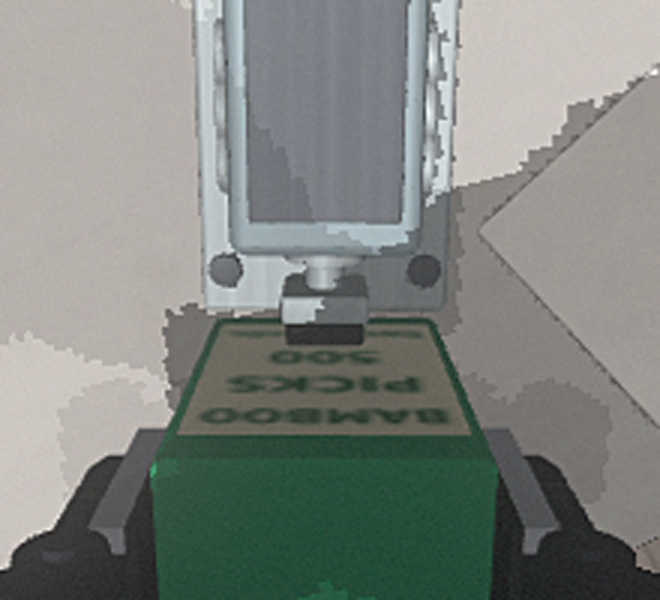

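The picture shows the head at crop (325,310), centred on and pressed against the broad label face, and nearly in. Force says about 8.6 mm. I'll add 0.5 mm, then back off.

apply_moves:
  deltas:
    - [0.3,0,0,0,0,0,-1]
    - [0.5,0,0,0,0,0,-1]
    - [0.5,0,0,0,0,0,-1]
    - [0.5,0,0,0,0,0,-1]
    - [0.5,0,0,0,0,0,-1]
    - [0.5,0,0,0,0,0,-1]
    - [0.5,0,0,0,0,0,-1]
    - [0.5,0,0,0,0,0,-1]
    - [0.5,0,0,0,0,0,-1]
    - [0.5,0,0,0,0,0,-1]

```text
clock: 27.27
position: [0.5212, -0.1244, 0.0483]
ee_rot: [-0.0, 0.992, -0.123, -0.0]
force: [-5.1, -0.2, -1.2]
finger_gap: 0.0512
grip_force: 53.0
```

```bash
python3 -c "
from h import *
press(14)"
```

```text
27.97 pos [ 0.5212 -0.1244  0.0483] yaw -104.11 z [-3.e-04  1.e-04 -1.e+00] F [-4.76  0.92 -0.22] gap 0.051 52.96242892742157 j [-0.39  0.82  0.91  2.02 -0.95  0.79 -0.71]
along 0.5357 across 0.0129 z 0.0483 Falong -5.21 Facross -0.32 Fz -1.01 max 5.61
```

apply_moves:
  deltas:
    - [-1,0,0,0,0,0,-1]
    - [-3,0,0,0,0,0,-1]
    - [-6,0,0,0,0,0,-1]
    - [-11,0,0,0,0,0,-1]
    - [-18,0,0,0,0,0,-1]
    - [-26,0,0,0,0,0,-1]
    - [-34,0,0,0,0,0,-1]
    - [-40,0,0,0,0,0,-1]
    - [-44,0,0,0,0,0,-1]
    - [-44,0,0,0,0,0,-1]

```text
clock: 28.8
position: [0.4779, -0.1133, 0.0484]
ee_rot: [-0.0, 0.992, -0.123, -0.0]
force: [0.5, 0.4, 0.1]
finger_gap: 0.0512
grip_force: 52.9
```

apply_moves:
  deltas:
    - [0,0,-4,0,0,0,-1]
    - [0,0,-14,0,0,0,-1]
    - [0,0,-30,0,0,0,-1]
    - [0,0,-50,0,0,0,-1]
    - [0,0,-75,0,0,0,-1]
    - [0,0,-100,0,0,0,-1]
    - [0,0,-125,0,0,0,-1]
    - [0,0,-147,0,0,0,-1]
    - [0,0,-162,0,0,0,-1]
    - [0,0,-168,0,0,0,-1]

```text
clock: 29.63
position: [0.4794, -0.1145, 0.2191]
ee_rot: [0.0, 0.992, -0.123, 0.002]
force: [0.2, -0.5, -0.8]
finger_gap: 0.0516
grip_force: 52.9
```

```bash
python3 -c "
from h import *
press(4); c=cam('wrist'); held(c)"
```

```text
29.83 pos [ 0.4784 -0.1133  0.2158] yaw -104.09 z [-7.e-04  3.e-04 -1.e+00] F [-0.37  0.51 -0.61] gap 0.0512 52.933300137519836 j [-0.6   0.59  1.21  1.95 -0.64  1.05 -0.93]
along 0.4921 across 0.0123 z 0.2171 Falong 0.09 Facross 0.14 Fz -0.96 max 2.31
29.88 pos [ 0.4783 -0.1133  0.2155] yaw -104.11 z [-1.3e-03  3.0e-04 -1.0e+00] F [-0.55 -0.08 -1.05] gap 0.0513 52.93345749378204 j [-0.6   0.59  1.21  1.95 -0.64  1.05 -0.93]
near x=16.92mm yaw -0.04 tilt -0.06 deg
top z=-29.54mm, slopes deg [-0.13 -0.11]
```

The underside is at 0.170 m and level. Now I'll hold still for the drying.

apply_moves:
  deltas:
    - [0,0,0,0,0,0,-1]
    - [0,0,0,0,0,0,-1]
    - [0,0,0,0,0,0,-1]
    - [0,0,0,0,0,0,-1]
    - [0,0,0,0,0,0,-1]
    - [0,0,0,0,0,0,-1]
    - [0,0,0,0,0,0,-1]
    - [0,0,0,0,0,0,-1]
    - [0,0,0,0,0,0,-1]
    - [0,0,0,0,0,0,-1]

```text
clock: 30.72
position: [0.4787, -0.1137, 0.2163]
ee_rot: [0.0, 0.992, -0.123, 0.0]
force: [-0.3, -0.1, -1.1]
finger_gap: 0.0515
grip_force: 52.9
```

apply_moves:
  deltas:
    - [0,0,0,0,0,0,-1]
    - [0,0,0,0,0,0,-1]
    - [0,0,0,0,0,0,-1]
    - [0,0,0,0,0,0,-1]
    - [0,0,0,0,0,0,-1]
    - [0,0,0,0,0,0,-1]
    - [0,0,0,0,0,0,-1]
    - [0,0,0,0,0,0,-1]
    - [0,0,0,0,0,0,-1]
    - [0,0,0,0,0,0,-1]

```text
clock: 31.55
position: [0.4787, -0.1136, 0.2163]
ee_rot: [0.0, 0.992, -0.123, 0.0]
force: [-0.5, 0.1, -0.7]
finger_gap: 0.0511
grip_force: 52.9
```

apply_moves:
  deltas:
    - [0,0,0,0,0,0,-1]
    - [0,0,0,0,0,0,-1]
    - [0,0,0,0,0,0,-1]
    - [0,0,0,0,0,0,-1]
    - [0,0,0,0,0,0,-1]
    - [0,0,0,0,0,0,-1]
    - [0,0,0,0,0,0,-1]
    - [0,0,0,0,0,0,-1]
    - [0,0,0,0,0,0,-1]
    - [0,0,0,0,0,0,-1]

```text
clock: 32.38
position: [0.4787, -0.1137, 0.2163]
ee_rot: [0.0, 0.992, -0.123, -0.0]
force: [-0.0, -0.7, -0.2]
finger_gap: 0.0513
grip_force: 52.9
```

apply_moves:
  deltas:
    - [0,0,0,0,0,0,-1]
    - [0,0,0,0,0,0,-1]
    - [0,0,0,0,0,0,-1]
    - [0,0,0,0,0,0,-1]
    - [0,0,0,0,0,0,-1]
    - [0,0,0,0,0,0,-1]
    - [0,0,0,0,0,0,-1]
    - [0,0,0,0,0,0,-1]
    - [0,0,0,0,0,0,-1]
    - [0,0,0,0,0,0,-1]

```text
clock: 33.22
position: [0.4787, -0.1137, 0.2163]
ee_rot: [0.0, 0.992, -0.123, 0.0]
force: [-0.3, -0.2, -1.0]
finger_gap: 0.0511
grip_force: 52.9
```

```bash
python3 -c "
from h import *
c=cam('wrist'); held(c); print(robot.finish_job())"
```

```text
33.27 pos [ 0.4787 -0.1137  0.2163] yaw -104.1 z [ 0. -0. -1.] F [-0.18 -0.   -1.78] gap 0.0513 52.93102204799652 j [-0.6   0.59  1.21  1.95 -0.64  1.06 -0.93]
near x=16.74mm yaw -0.11 tilt -0.06 deg
top z=-29.25mm, slopes deg [-0.12 -0.07]
the job is handed in; nothing more can be done
None
```

I pressed the carton's narrow side and then, after a quarter turn, its broad side about 9 mm into the 10 mm stamper travel, then held it level and still about 17 cm up for over 3 s and handed it in at 33 s; the shaker, jar and dish were not touched.

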